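# Click the tube head onto the bench mixer's square drive

## Robot

A 7-joint arm with a two-finger parallel gripper is mounted at the origin on the work surface. World frame = base frame: x ahead of the robot, y to its left, z up, the work surface at z = 0. Lengths are in m, angles in rad, forces in N, time in s.
With the tool pointing down it reaches from about 0.425 to 0.875 m from the base axis. Payload 8.4 kg.
Tool frame: the origin (TCP) lies midway between the tips of the shut fingers; the grasp point (between the pads) lies 19 mm behind it (ctrl.grasp_offset is the y of the grasp point in the tool frame, in m); y points along the fingers, z is the direction in which the jaws open and shut, and the axes are right-handed (so a half turn about y gives the same grasp; the last joint's range is limited). The gripper opens to 87 mm and grips with 3 to 60 N. Pads are 19 mm wide; open, the fingers measure 117 mm over their backs; the gripper's body (75 mm by 190 mm) begins 51 mm behind the grasp point.
Start: joints at [1.197, 0.333, 0.04, 1.465, -0.013, 1.343, -0.059], TCP at [0.176, -0.626, 0.223] pointing down, gripper open.
Joint ranges: [-2.58, 2.58], [-0.38, 2.09], [-1.3, 1.39], [0.25, 2.4], [-1.5, 4.64], [0.08, 2.09], [-2.65, 2.65]. Speed limits (rad/s): [2.22, 2.22, 2.79, 2.79, 3.14, 3.14, 3.14].

## Interface

Orientations are given as a 3x3 rotation matrix whose columns are the frame's x, y, z axes.
In Python, from plant import ctrl gives the robot as it stands. The module is installed in compiled form; this text tells all that it offers.
- The arm moves only by the tool carry_out, never from a script. Its argument "series" is a list of rows, each a list of 7 numbers: the closure, from -1 (fully open) to 1 (shut), so that 0 is half open, then the shift along the tool's x, y, z in m, then the turn, a rotation vector about the tool's x, y, z in degrees. In form: [[claw, x, y, z, ax, ay, az], ...]. A call has 1 to 5 rows; each row shifts and turns the commanded pose from where the row before left it, along the tool's axes as they then stand; what a row does not reach is not made up. A row lasts 1/12 s, in which the tool goes at most 41.7 mm and 7.16 degrees, less where a joint would pass 70% of its speed; a pose out of reach is approached as far as the arm can. A call is refused whole if a number of a shift passes 0.0417 or a number of a turn 7.16, either way. A call with a gripper value outside its range is refused whole. The fingers move at their own pace and stop on an object; "newtons" is the grip in N (left out, the last holds). Time passes only in rows, so rows that do not move let the fingers close. It gives the time, the measured TCP pose, the force and the opening at its end, in the units of the state.
- ctrl.sense(): the state, without advancing time (a new reading comes with each control period).
- ctrl.snapshot(name): name is "scene" or "top" or "wrist"; returns a dict with "pixels" (480x640x3 uint8, red, green, blue), "camera_matrix" (3x3 intrinsics, pixels), "k1" (the pictures are not rectified: a ray, as slopes to the right and down, at radius r is drawn at 1 + k1 r^2 times it, then the intrinsics apply), "R" (3x3) and "t" (3): a world point X has camera coordinates R X + t. Camera axes: x right, y down, z forward; pixel columns grow to the right and rows downward; lengths in m; the calibration is good to about 2 mm. A picture is of the moment at which its call begins. There is no depth.
- ctrl.sign_off(): hands the job in, once; it reports no verdict.
The state is a dict: "t": time; "joints": joint angles; "qd": joint speeds; "effort": joint torques, N m; "position": TCP position; "tool_rot": TCP orientation; "contact_force": force on the tool from outside, world axes, zero at the start; "moment": the same for the moment, N m; "width": finger opening in m.
Only numpy, scipy, OpenCV 4.12 (cv2) and the standard library are available. Lean on these libraries where they do the work, as an engineer would, in place of code of your own. Each camera call takes 0.05 s, during which the arm holds its last target.

## Task

Pick up the grey tube head and fit it on the square drive of the bench mixer, pushing it down until the spring ball clicks and the head sits fully home, then let go. The drive orbits and has stopped a few millimetres off the middle of the collar, so feel gently for it and do not force it: about 15 N is plenty for the click, and 40 N is too much. Leave the tube rack, the tip box and the bottle where they stand.

Things in the scene. Friction and masses are not known exactly. Their poses are not given: they have to be found in the camera images.
- head: Loose grey plastic tube head, 0.16 to 0.29 kg, standing on the bench, socket down. Origin: centre of its underside, z up. Square hub 30 x 30 mm, z 0 to 24 mm, with a square socket in its underside, 17.2 x 17.2 mm and 24 mm deep, centred, mouth chamfered 0.7 mm; on it a disc 90 mm in diameter, z 24 to 32, with eight shallow wells. All squares are parallel to its x and y axes.
- mixer: Bench tube mixer, white box fixed to the bench, 150 (x) x 160 (y) x 54 mm; origin: centre of its underside, z up. On top a round grey collar, 80 mm diameter; out of it stands a sharp-edged square steel drive 16 x 16 mm, 22 mm tall, flat top 82 mm above the bench, sides parallel to the mixer's x and y. It does not turn or yield sideways.
- shoulder (a point): Middle of the collar's top face, 60 mm above the bench; the head's underside rests on this face when fully home. The drive's axis is NOT here: it stands off this point by an unmeasured amount, up to 4 mm along the mixer's x and up to 4 mm along its y, different each time.
- ball (a joint): Travel (m) of the spring ball in the drive's +x face, 12 mm above the collar: 0 = out 2.6 mm, over 0.0005 = pressed in by the socket's wall. The head's own weight does not push it past: the ball resists with about 5 to 12 N from some 16 mm above home; from about 5 mm above home it springs into the groove, draws the head down with about 5 N, and then the head meets the collar.
- tube_rack: Bystander: blue tube rack 75 x 190 x 30 mm, loose, origin under its centre.
- tip_box: Bystander: white box of pipette tips with a clear lid, 89 x 124 x 80 mm, loose, origin under its centre.
- bottle: Bystander: small bottle 52 mm in diameter, 105 mm tall, with a green cap, loose, origin under its centre.
- post (a point): Middle of the head's grip post, 53 mm above the head's underside: square, 24 x 24 mm, from the disc's top (z 32 mm) to z 74 mm, sides parallel to the head's x and y; hold it here from above. Inside the socket a groove 3.2 mm deep runs round all four walls, z 7.3 to 16.7 mm, for the spring ball, so the head fits in any quarter turn.
Not all that is in view belongs to the job. What is shaped like the head but green, purple or yellow is not meant.

How it is judged:
By the outcome, as a careful person would: the job done as asked, in the order asked, and still so for the second after the job is handed in, with the robot touching nothing.
It also fails if it takes over 72 s, if anything falls off the work surface, if the arm or the gripper's body presses on something with over 40 N, if the wrist force passes 120 N, or if a joint passes its speed limit or range.

## Working session

There is one attempt and no reset: what is moved stays moved. The work goes in short steps, Python scripts to look and compute and a tool call to move; the robot and the scene stay as the last step left them, time stands still between calls to the robot, and variables do not carry over. Pictures are saved under pics/ and viewed, and the job is handed in when it is done.

Besides the shell and the picture viewer there is one more tool, called by a JSON object that holds its "fn" and its "kwargs". carry_out: Moves the arm, as the interface text tells. Its arguments: {"type":"object","properties":{"series":{"type":"array"},"newtons":{"type":"number"}},"required":["series"]}

```bash
mkdir -p pics; cat > h.py <<'E'
import numpy as np, cv2
from plant import ctrl
def snap(n,f):
    s=ctrl.snapshot(n); cv2.imwrite('pics/'+f+'.png',s['pixels'][:,:,::-1]); np.savez('pics/'+f+'.npz',**{k:np.array(v) for k,v in s.items()}); return s
def load(f): return dict(np.load('pics/'+f+'.npz'))
def ray(s,uv):
    K=s['camera_matrix']; k=float(s['k1'])
    d=np.array([(uv[0]-K[0,2])/K[0,0],(uv[1]-K[1,2])/K[1,1]]); x=d.copy()
    for _ in range(30): x=d/(1+k*(x@x))
    R=s['R']; o=-R.T@s['t']; v=R.T@np.array([x[0],x[1],1]); return o,v/np.linalg.norm(v)
def plane(s,uv,z):
    o,v=ray(s,uv); return o+v*(z-o[2])/v[2]
def tri(rs):
    A=np.zeros((3,3));b=np.zeros(3)
    for o,v in rs:
        P=np.eye(3)-np.outer(v,v);A+=P;b+=P@o
    p=np.linalg.solve(A,b); return p,[np.linalg.norm((np.eye(3)-np.outer(v,v))@(p-o)) for o,v in rs]
def proj(s,X):
    c=s['R']@np.array(X)+s['t'];x=c[:2]/c[2];x=x*(1+float(s['k1'])*(x@x));K=s['camera_matrix'];return np.array([K[0,0]*x[0]+K[0,2],K[1,1]*x[1]+K[1,2]])
E
python3 - <<'E'
from h import *
for n in('scene','top','wrist'):
    s=snap(n,n+'0'); print(n,-s['R'].T@s['t'],s['R'][2],s['k1'])
st=ctrl.sense()
np.set_printoptions(precision=4,suppress=True)
for k in st: print(k,st[k])
print(ctrl.grasp_offset)
E
```

```text
scene [ 1.45666634 -0.04207275  0.72214004] [-0.81282603 -0.00186003 -0.58250356] -0.08947184051142568
top [ 0.39067404 -0.03618357  0.98276009] [ 0.17972855 -0.01931673 -0.98352657] -0.11463647696585103
wrist [ 0.24824391 -0.60409251  0.38357948] [-0.26390088 -0.07270564 -0.9618057 ] -0.09322558089953772
t 0.15
joints [ 1.1968  0.3337  0.0399  1.4661 -0.0134  1.3433 -0.0585]
qd [ 0.0009 -0.0015 -0.0008 -0.0015  0.0003 -0.     -0.0006]
effort [  0.0022 -65.6844   1.3368 -40.4108  -0.0597   0.0419   0.0001]
position [ 0.1763 -0.6253  0.2219]
tool_rot [[-0.9625 -0.0004  0.2714]
 [-0.2714  0.0012 -0.9625]
 [ 0.0001 -1.     -0.0012]]
contact_force [ 0.527  -0.8176 -0.6248]
moment [ 0.018  -0.0034  0.0194]
width 0.08714803672278648
-0.0187
```

View pics/scene0.png

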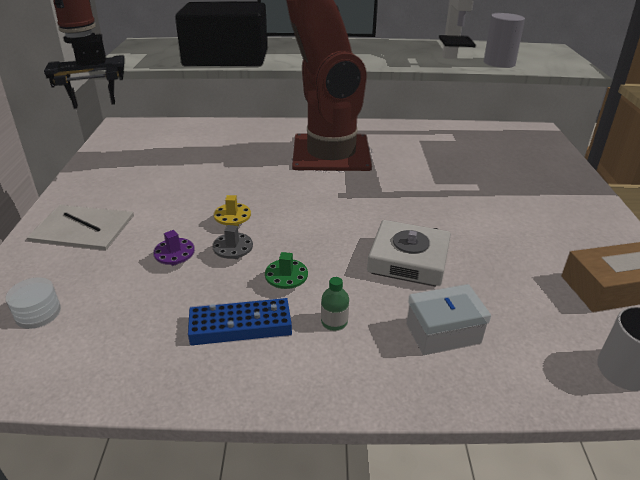

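View pics/top0.png

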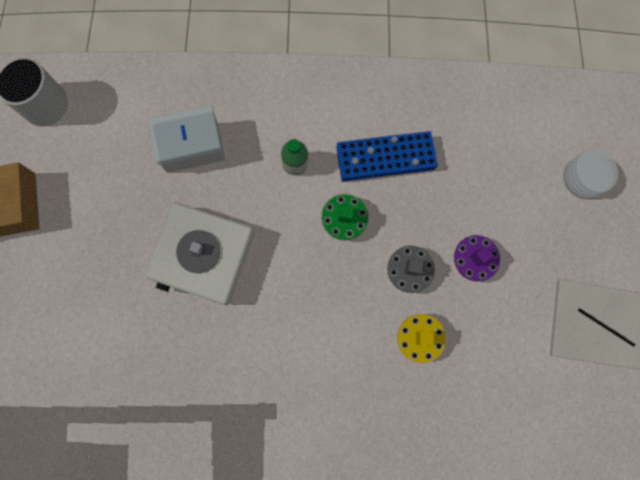

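View pics/wrist0.png

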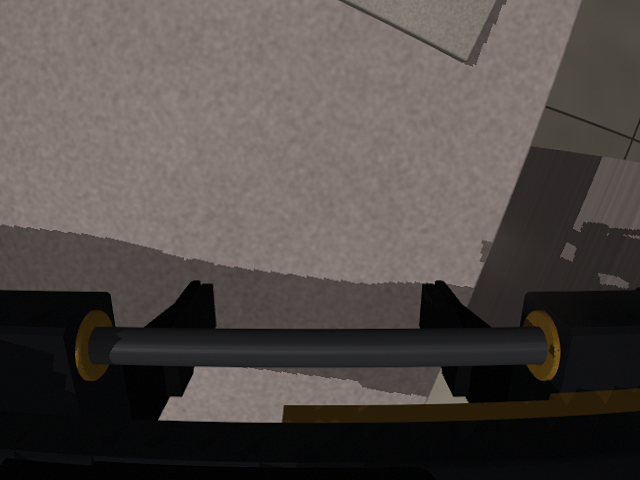

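The top view shows the grey head at about (411,268) with yellow, purple and green ones around it, and the mixer at about (200,252) with its drive near (202,247). The scene view shows the head at (233,240) and the mixer at (411,245). I'll zoom in.

```bash
python3 - <<'E'
from h import *
t=cv2.imread('pics/top0.png');s=cv2.imread('pics/scene0.png')
a=cv2.resize(t[235:305,375:445],(400,400),interpolation=cv2.INTER_CUBIC)
b=cv2.resize(s[190:270,195:275],(400,400),interpolation=cv2.INTER_CUBIC)
cv2.imwrite('pics/z1.png',np.hstack([a,b]))
a=cv2.resize(t[195:310,140:260],(400,383),interpolation=cv2.INTER_CUBIC)
b=cv2.resize(s[212:292,362:458],(400,333),interpolation=cv2.INTER_CUBIC)
b=cv2.copyMakeBorder(b,0,50,0,0,cv2.BORDER_CONSTANT)
cv2.imwrite('pics/z2.png',np.hstack([a,b]))
E
```

```text
(no output)
```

View pics/z1.png

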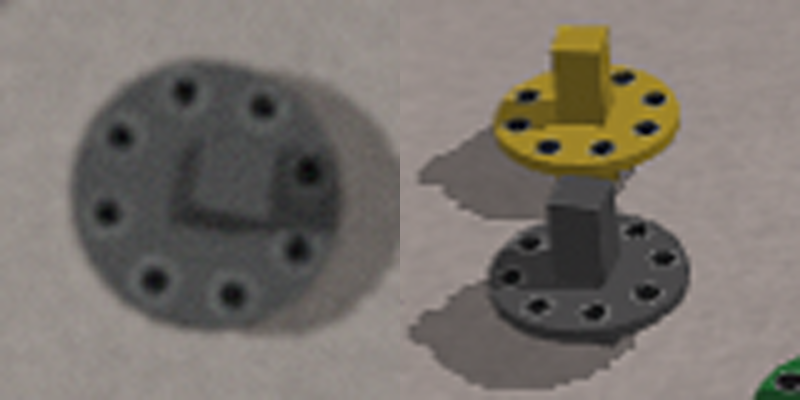

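View pics/z2.png

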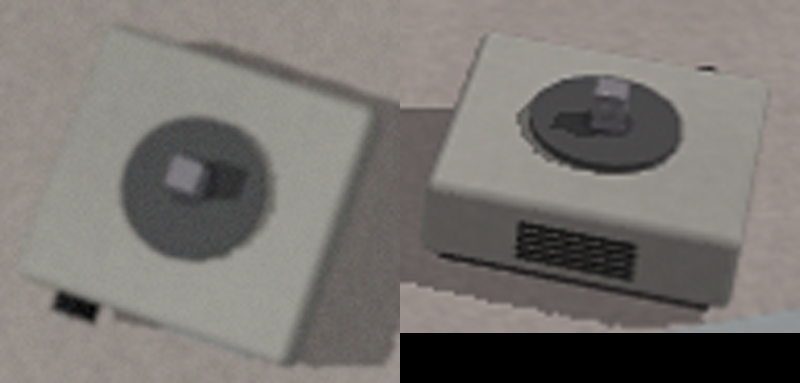

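Zoomed: the head's post top in the top view is the light square at about (416,267), with wells around it. The drive's top is at about (195.5,247) in the top view and (412,233) in the scene view. Next I'll measure both.

```bash
python3 - <<'E'
from h import *
np.set_printoptions(precision=4,suppress=True)
T=load('top0');S=load('scene0')
# corner estimates from zooms
def zt(x,y): return (375+x*70/400-.4,235+y*70/400-.4)
def zs(x,y): return (195+(x-400)*80/400-.4,190+y*80/400-.4)
wells_t=[zt(*p) for p in[(186,92),(263,106),(309,172),(298,250),(234,295),(155,280),(107,212),(121,136)]]
wells_s=[zs(*p) for p in[(530,242),(512,277),(539,306),(595,312),(648,292),(663,258),(637,230)]]
pt=np.array([plane(T,p,.032) for p in wells_t]); ps=np.array([plane(S,p,.032) for p in wells_s])
print('top wells ctr',pt.mean(0)); 
c,r=cv2.minEnclosingCircle(pt[:,:2].astype(np.float32));print(c,r)
(cx,cy),ax,an=cv2.fitEllipse(ps[:,:2].astype(np.float32)); print('scene',cx,cy,ax)
for P,C in((pt,pt.mean(0)[:2]),(ps,np.array([cx,cy]))):
    d=P[:,:2]-C; print(np.degrees(np.arctan2(d[:,1],d[:,0]))%45, np.linalg.norm(d,axis=1))
# post top
q=[zt(*p) for p in[(200,140),(278,146),(270,218),(192,207)]]
pq=np.array([plane(T,p,.074) for p in q]);print('post',pq.mean(0),pq)
qs=[zs(*p) for p in[(553,203),(562,180),(615,180),(607,208)]]
ps2=np.array([plane(S,p,.074) for p in qs]);print(ps2.mean(0),ps2)
print('tri post',tri([ray(T,np.mean(q,0)),ray(S,np.mean(qs,0))]))
# mixer
def mt(x,y): return (140+x*.3-.4,195+y*115/383-.4)
def ms(x,y): return (362+(x-400)*.24-.4,212+y*.24-.4)
b=np.array([plane(T,mt(*p),.054)[:2] for p in[(108,24),(374,108),(285,363),(20,272)]])
print('box top',b.mean(0)); 
for i in range(4):
    d=b[(i+1)%4]-b[i];print(np.linalg.norm(d),np.degrees(np.arctan2(d[1],d[0])))
b=np.array([plane(S,ms(*p),.054)[:2] for p in[(487,35),(770,80),(740,243),(428,185)]])
print('box scene',b.mean(0)); 
for i in range(4):
    d=b[(i+1)%4]-b[i];print(np.linalg.norm(d),np.degrees(np.arctan2(d[1],d[0])))
print('collar',plane(T,mt(196,188),.06),plane(S,ms(604.5,122),.06))
print('tri collar',tri([ray(T,mt(196,188)),ray(S,ms(604.5,122))]))
dt=mt(184,175);ds=ms(612,89)
print('drive',plane(T,dt,.082),plane(S,ds,.082),tri([ray(T,dt),ray(S,ds)]))
E
```

```text
top wells ctr [ 0.5205 -0.2311  0.032 ]
(0.5204102993011475, -0.23105232417583466) 0.034360773861408234
scene 0.5184029936790466 -0.22779138386249542 (0.06762930005788803, 0.06872408092021942)
[12.5342 12.9716 12.7406 12.8759 13.1289 12.9991 11.8652 13.1176] [0.0338 0.0342 0.0339 0.0342 0.0342 0.0341 0.0344 0.034 ]
[12.5623 14.4636 14.3738 13.0104 12.9297 12.5163 12.0652] [0.0341 0.0338 0.0342 0.0341 0.0343 0.0336 0.0341]
post [ 0.5196 -0.2307  0.074 ] [[ 0.5312 -0.2198  0.074 ]
 [ 0.5299 -0.2444  0.074 ]
 [ 0.5072 -0.2415  0.074 ]
 [ 0.5101 -0.217   0.074 ]]
[ 0.5211 -0.2255  0.074 ] [[ 0.5292 -0.238   0.074 ]
 [ 0.5115 -0.2366  0.074 ]
 [ 0.511  -0.2133  0.074 ]
 [ 0.5325 -0.214   0.074 ]]
tri post (array([ 0.5195, -0.2283,  0.0733]), [np.float64(0.002488146530428925), np.float64(0.0024881465304288936)])
box top [0.5388 0.1602]
0.15649778807407397 -106.39066059272972
0.14647684531257493 163.39554181381175
0.15356558254291477 72.94057322003462
0.14470326179123175 -15.441875429360381
box scene [0.5412 0.1654]
0.15518686042965452 74.96436731573355
0.1466278888526559 -17.159984160256823
0.15584460678254072 -106.26193637685788
0.1433198840419442 162.54207825542758
collar [0.539  0.1589 0.06  ] [0.541  0.1641 0.06  ]
tri collar (array([0.5395, 0.1619, 0.0584]), [np.float64(0.0026015780671331656), np.float64(0.002601578067133189)])
drive [0.5422 0.161  0.082 ] [0.5425 0.1652 0.082 ] (array([0.5425, 0.1632, 0.0817]), [np.float64(0.0020335344117171986), np.float64(0.002033534411717256)])
```

{"fn": "carry_out", "kwargs": {"series": [[-1,-0.033,0,-0.022,0,0,0],[-1,-0.033,0,-0.022,0,0,0],[-1,-0.033,0,-0.022,0,0,0],[-1,-0.033,0,-0.022,0,0,0],[-1,-0.033,0,-0.022,0,0,0]]}}

```text
t: 0.57
position: [0.3061, -0.4732, 0.2224]
tool_rot: [[-0.963, -0.0, 0.271], [-0.271, 0.0, -0.963], [0.0, -1.0, -0.0]]
contact_force: [0.2, 0.5, -0.3]
width: 0.0866
```

{"fn": "carry_out", "kwargs": {"series": [[-1,-0.033,0,-0.022,0,0,0],[-1,-0.033,0,-0.022,0,0,0],[-1,-0.033,0,-0.022,0,0,0],[-1,-0.033,0,-0.022,0,0,0],[-1,-0.033,0,-0.022,0,0,0]]}}

```text
t: 0.98
position: [0.4351, -0.3226, 0.2226]
tool_rot: [[-0.963, -0.0, 0.271], [-0.271, -0.0, -0.963], [0.0, -1.0, 0.0]]
contact_force: [1.5, -0.8, 0.1]
width: 0.0867
```

{"fn": "carry_out", "kwargs": {"series": [[-1,-0.033,0,-0.022,0,0,0],[-1,-0.033,0,-0.022,0,0,0],[-1,-0.01,0,0,0,0,0],[-1,0,0,0,0,0,0]]}}

```text
t: 1.32
position: [0.4981, -0.2578, 0.2223]
tool_rot: [[-0.961, 0.001, 0.277], [-0.277, 0.001, -0.961], [-0.001, -1.0, -0.001]]
contact_force: [0.1, -0.5, 0.4]
width: 0.0868
```

```bash
python3 - <<'E'
from h import *
snap('wrist','w1'); print(ctrl.sense()['position'])
E
```

```text
[ 0.49635574 -0.25998674  0.22219588]
```

View pics/w1.png

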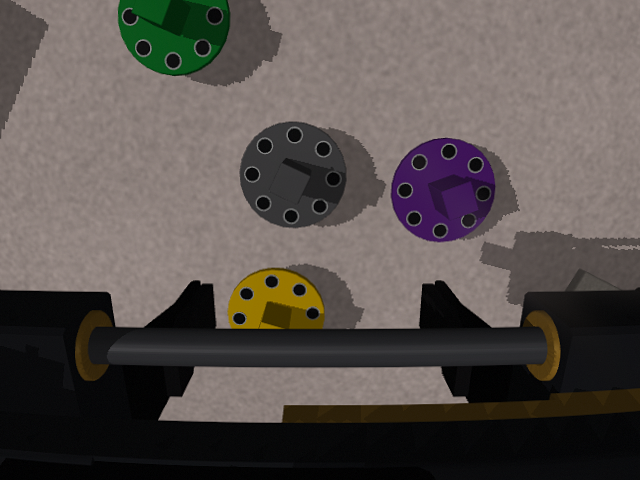

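The wrist view shows the grey head's disc centred at about (293,174), with purple at right (443,190), yellow below (277,310) and green top-left. I'll locate the wells and the post top.

```bash
cat > wells.py <<'E'
from h import *
def wells(s,box,ctr,plot=None):
    x0,y0,x1,y1=box; g=cv2.cvtColor(s['pixels'],cv2.COLOR_RGB2GRAY)[y0:y1,x0:x1]
    m=(g<28).astype(np.uint8); n,l,st,c=cv2.connectedComponentsWithStats(m)
    return [(c[i]+[x0,y0],st[i,4]) for i in range(1,n) if 20<st[i,4]<400]
E
python3 - <<'E'
from wells import *
np.set_printoptions(precision=4,suppress=True)
s=load('w1')
W=wells(s,(235,118,350,232),None)
for w in W: print(w)
P=np.array([plane(s,w[0],.032)[:2] for w in W if 1])
(c,a,_)=cv2.fitEllipse(P.astype(np.float32));print(c,a)
d=P-np.array(c);print(np.degrees(np.arctan2(d[:,1],d[:,0]))%45)
cv2.imwrite('pics/z3.png',cv2.resize(s['pixels'][115:235,235:355,::-1],(600,600),interpolation=cv2.INTER_CUBIC))
E
```

```text
(array([293.9389, 134.8168]), np.int32(131))
(array([264.472, 145.536]), np.int32(125))
(array([322.6129, 148.6613]), np.int32(124))
(array([297.2286, 166.0743]), np.int32(175))
(array([251.8306, 173.6855]), np.int32(124))
(array([332.904, 178.488]), np.int32(125))
(array([262.8559, 202.7207]), np.int32(111))
(array([319.3458, 206.028 ]), np.int32(107))
(array([290.6132, 215.7925]), np.int32(106))
(0.5195430517196655, -0.22827307879924774) (0.06698744744062424, 0.06824658066034317)
[12.4162 11.2865 13.5746 34.6455 10.8143 14.228  11.8935 14.1756 13.2927]
```

View pics/z3.png

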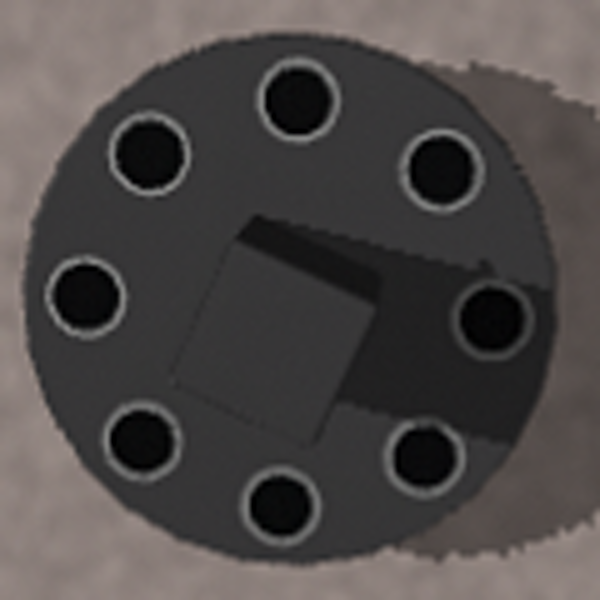

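Post top corners in this zoom: (238,240), (378,306), (315,446), (175,382).

```bash
python3 - <<'E'
from wells import *
np.set_printoptions(precision=4,suppress=True)
s=load('w1')
W=[w[0] for w in wells(s,(235,118,350,232),None) if w[1]<140]
P=np.array([plane(s,w,.032)[:2] for w in W])
c=P.mean(0);d=P-c;print(c,np.degrees(np.arctan2(d[:,1],d[:,0]))%45,np.linalg.norm(d,axis=1))
z=np.array([(238,240),(378,306),(315,446),(175,382)])/5+[235,115]-.4
q=np.array([plane(s,p,.074)[:2] for p in z]);print(q.mean(0))
for i in range(4):
    d=q[(i+1)%4]-q[i];print(np.linalg.norm(d),np.degrees(np.arctan2(d[1],d[0])))
# heights: triangulate post centre with top view
T=load('top0');S=load('scene0')
uT=(375+235*70/400-.4,235+178*70/400-.4);uS=(195+184*.2-.4,190+193*.2-.4)
print(tri([ray(s,z.mean(0)),ray(T,uT)]),tri([ray(s,z.mean(0)),ray(S,uS)]),tri([ray(s,z.mean(0)),ray(T,uT),ray(S,uS)]))
st=ctrl.sense();print(st['position'],st['tool_rot'])
E
```

```text
[ 0.5205 -0.2284] [12.9384 12.7414 12.875  12.3826 12.696  12.6358 12.6927 12.7487] [0.0339 0.0339 0.0339 0.0339 0.034  0.0339 0.0341 0.034 ]
[ 0.5207 -0.229 ]
0.022593532237979636 -99.35171773510058
0.02300109147124147 171.59082567025683
0.022860050817973612 80.93412801658015
0.023112298440407512 -9.073749505859734
(array([ 0.5201, -0.2298,  0.074 ]), [np.float64(0.001047592324607265), np.float64(0.00104759232460718)]) (array([ 0.5202, -0.2274,  0.0729]), [np.float64(0.0015993894256305272), np.float64(0.0015993894256305947)]) (array([ 0.5199, -0.2286,  0.0731]), [np.float64(0.0008193470676245199), np.float64(0.0022811584991725455), np.float64(0.0026738045044934766)])
[ 0.4964 -0.26    0.2222] [[-0.9616 -0.0004  0.2744]
 [-0.2744  0.0006 -0.9616]
 [ 0.0002 -1.     -0.0007]]
```

{"fn": "carry_out", "kwargs": {"series": [[-1,0,0,0,0,6.425,0],[-1,0,0,0,0,6.425,0],[-1,0,0,0,0,6.425,0],[-1,0,0,0,0,6.425,0],[-1,-0.018,0,-0.034,0,0,0]]}}

```text
t: 1.78
position: [0.5142, -0.2399, 0.2223]
tool_rot: [[-0.981, -0.003, -0.193], [0.193, -0.004, -0.981], [0.002, -1.0, 0.004]]
contact_force: [0.8, -2.1, 0.6]
width: 0.0871
```

{"fn": "carry_out", "kwargs": {"series": [[-1,0,0.03,0,0,0,0],[-1,0,0.035,0,0,0,0],[-1,0,0.035,0,0,0,0],[-1,0,0,0,0,0,0],[-1,0,0,0,0,0,0]]}}

```text
t: 2.2
position: [0.5171, -0.2318, 0.1216]
tool_rot: [[-0.985, -0.004, -0.175], [0.175, 0.001, -0.985], [0.004, -1.0, -0.001]]
contact_force: [0.8, 0.4, 0.9]
width: 0.0872
```

```bash
python3 - <<'E'
from h import *
np.set_printoptions(precision=4,suppress=True)
snap('wrist','w2'); st=ctrl.sense(); R=st['tool_rot'];print(st['position'],R,st['joints'])
print(np.array(R).T@(np.array([.5203,-.229,.036])-st['position']), np.degrees(np.arctan2(R[1][2],R[0][2])))
E
```

```text
[ 0.5188 -0.2321  0.1237] [[-0.9847 -0.0002 -0.1745]
 [ 0.1745 -0.0002 -0.9847]
 [ 0.0001 -1.      0.0002]] [ 0.5828  0.2591 -0.2786  1.7772  0.0787  1.1162 -1.4678]
[-0.001   0.0877 -0.0033] -100.0497257384184
```

View pics/w2.png

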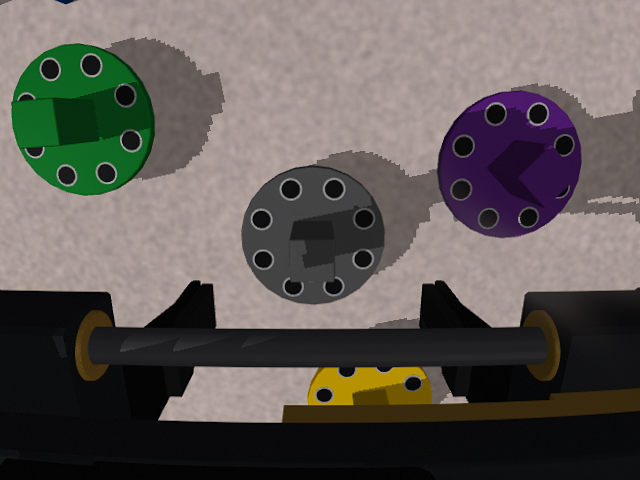

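The view shows the post at about (312,260), centred between the fingers and square to them. Descending to the grasp.

{"fn": "carry_out", "kwargs": {"series": [[-1,-0.001,0.03,-0.0033,0,0,0],[-1,0,0.03,0,0,0,0],[-1,0,0.02,0,0,0,0],[-1,0,0.006,0,0,0,0],[-1,0,0,0,0,0,0]]}}

```text
t: 2.67
position: [0.5209, -0.2285, 0.0373]
tool_rot: [[-0.985, 0.0, -0.174], [0.174, -0.0, -0.985], [-0.0, -1.0, 0.0]]
contact_force: [0.5, 0.6, 0.3]
width: 0.0875
```

{"fn": "carry_out", "kwargs": {"series": [[1,0,0,0,0,0,0],[1,0,0,0,0,0,0],[1,0,0,0,0,0,0],[1,0,0,0,0,0,0],[1,0,0,0,0,0,0]], "newtons": 30}}

```text
t: 3.08
position: [0.5211, -0.2281, 0.0374]
tool_rot: [[-0.985, 0.001, -0.173], [0.173, -0.001, -0.985], [-0.001, -1.0, 0.0]]
contact_force: [-0.2, 0.4, -0.6]
width: 0.0614
```

{"fn": "carry_out", "kwargs": {"series": [[1,0,0,0,0,0,0],[1,0,0,0,0,0,0],[1,0,0,0,0,0,0],[1,0,0,0,0,0,0]]}}

```text
t: 3.42
position: [0.5206, -0.2278, 0.0365]
tool_rot: [[-0.985, -0.0, -0.173], [0.173, 0.0, -0.985], [0.0, -1.0, -0.0]]
contact_force: [-0.1, -0.4, 0.3]
width: 0.035
```

```bash
python3 - <<'E'
from h import *
np.set_printoptions(precision=4,suppress=True)
snap('wrist','w3'); st=ctrl.sense(); print(st)
E
```

```text
{'t': 3.4667, 'joints': array([ 0.5655,  0.3567, -0.2727,  1.852 ,  0.1159,  0.9485, -1.5032]), 'qd': array([ 0.0004,  0.0011,  0.0015, -0.0006, -0.0016, -0.0017,  0.0011]), 'effort': array([  0.0021, -59.7457,  -2.9307, -33.5824,  -0.0207,  -0.0696,
         0.0003]), 'position': array([ 0.5206, -0.2279,  0.0365]), 'tool_rot': array([[-0.9849, -0.0002, -0.1729],
       [ 0.1729,  0.0001, -0.9849],
       [ 0.0002, -1.    , -0.0001]]), 'contact_force': array([-0.2965, -0.5692,  0.7014]), 'moment': array([ 0.001 , -0.0073, -0.0014]), 'width': 0.03104031147293715}
```

View pics/w3.png

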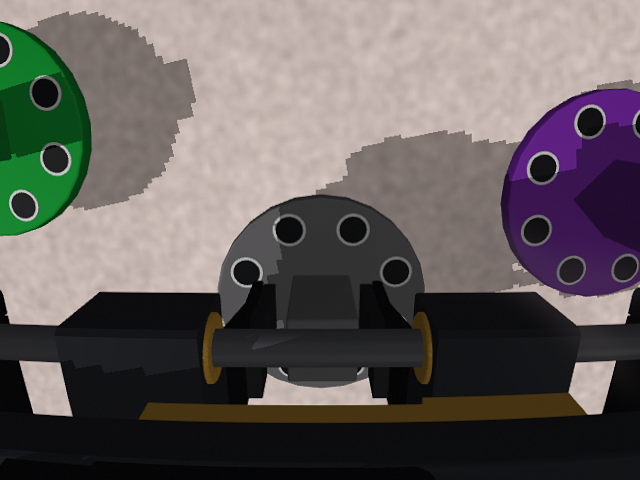

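Fingers are straddling the post (about 320,300) and still closing.

{"fn": "carry_out", "kwargs": {"series": [[1,0,0,0,0,0,0],[1,0,0,0,0,0,0],[1,0,0,0,0,0,0],[1,0,0,0,0,0,0]], "newtons": 40}}

```text
t: 3.8
position: [0.5206, -0.228, 0.0365]
tool_rot: [[-0.985, -0.0, -0.173], [0.173, -0.0, -0.985], [0.0, -1.0, 0.0]]
contact_force: [0.7, -1.5, -0.5]
width: 0.0236
```

{"fn": "carry_out", "kwargs": {"series": [[1,0,-0.03,0,0,0,0],[1,0,-0.04,0,0,0,0],[1,0,-0.04,0,0,0,0],[1,0,-0.04,0,0,0,0],[1,0,0,0,0,0,0]]}}

```text
t: 4.22
position: [0.5243, -0.2289, 0.195]
tool_rot: [[-0.985, 0.011, -0.173], [0.173, -0.004, -0.985], [-0.011, -1.0, 0.002]]
contact_force: [2.4, 0.2, -1.7]
width: 0.0238
```

{"fn": "carry_out", "kwargs": {"series": [[1,0,0,0,0,0,0],[1,0,0,0,0,0,0]]}}

```text
t: 4.38
position: [0.5201, -0.2276, 0.1856]
tool_rot: [[-0.985, -0.001, -0.173], [0.173, 0.0, -0.985], [0.001, -1.0, -0.0]]
contact_force: [-0.7, 0.2, -2.5]
width: 0.024
```

```bash
python3 - <<'E'
from h import *
np.set_printoptions(precision=4,suppress=True)
snap('scene','s4'); st=ctrl.sense(); print(st)
cv2.imwrite('pics/s4z.png',cv2.resize(load('s4')['pixels'][80:280,120:360,::-1],(720,600)))
R=st['tool_rot'];print(np.array(R).T@(np.array([.541,.1625,.19])-st['position']), np.degrees(np.arctan2(R[1][2],R[0][2])))
E
```

```text
{'t': 4.4333, 'joints': array([ 0.583 ,  0.2087, -0.2845,  1.7068,  0.0612,  1.2378, -1.4604]), 'qd': array([-0.0006,  0.0129,  0.0002,  0.007 , -0.0006,  0.0029, -0.0006]), 'effort': array([ -0.0441, -57.4343,  -2.0962, -41.613 ,  -0.0388,  -0.097 ,
         0.0009]), 'position': array([ 0.5196, -0.2275,  0.1847]), 'tool_rot': array([[-0.9849, -0.0027, -0.1729],
       [ 0.1729,  0.0012, -0.9849],
       [ 0.0028, -1.    , -0.0007]]), 'contact_force': array([-0.4385,  0.4456, -2.8802]), 'moment': array([ 0.1092, -0.0212, -0.0107]), 'width': 0.02341406392646869}
[ 0.0464 -0.0049 -0.3878] -99.95387019551889
```

View pics/s4z.png

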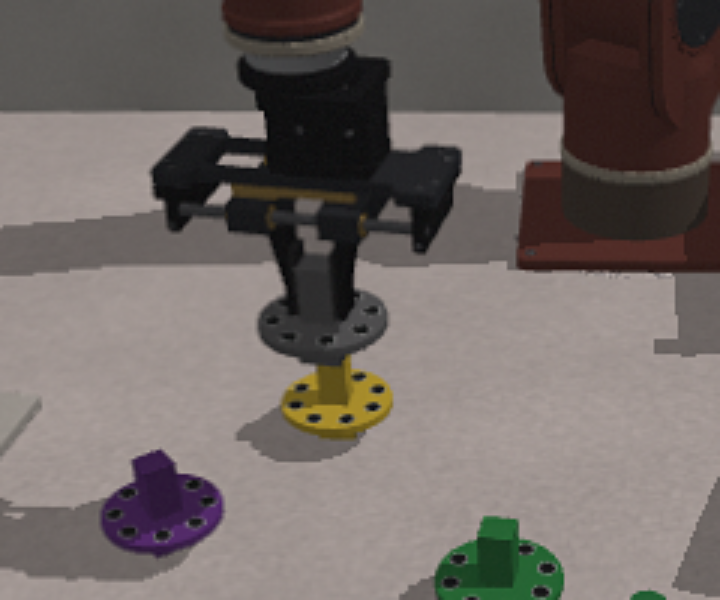

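The head is held square by its post, with its underside about 0.15 m up. Next stop is a spot just short of the mixer so the wrist camera sees the drive.

{"fn": "carry_out", "kwargs": {"series": [[1,0.012,0,-0.0377,0,0,0],[1,0.012,0,-0.0377,0,0,0],[1,0.012,0,-0.0377,0,0,0],[1,0.012,0,-0.0377,0,0,0],[1,0.012,0,-0.0377,0,0,0]]}}

```text
t: 4.85
position: [0.4924, -0.0301, 0.1846]
tool_rot: [[-0.985, -0.003, -0.173], [0.173, 0.0, -0.985], [0.003, -1.0, 0.0]]
contact_force: [1.5, 0.7, -2.4]
width: 0.0237
```

{"fn": "carry_out", "kwargs": {"series": [[1,0.012,0,-0.0377,0,0,0],[1,0.012,0,-0.0377,0,0,0],[1,0.012,0,-0.0377,0,0,0],[1,0.012,0,-0.0377,0,0,0],[1,0.012,0,-0.0377,0,0,0]]}}

```text
t: 5.27
position: [0.4659, 0.1655, 0.1848]
tool_rot: [[-0.985, -0.003, -0.173], [0.173, -0.001, -0.985], [0.003, -1.0, 0.001]]
contact_force: [0.5, 0.9, -2.4]
width: 0.0236
```

{"fn": "carry_out", "kwargs": {"series": [[1,0,0,0,0,6.5,0],[1,0,0,0,0,0,0],[1,0,0,0,0,0,0],[1,0,0,0,0,0,0]]}}

```text
t: 5.6
position: [0.4674, 0.1628, 0.1854]
tool_rot: [[-0.959, -0.002, -0.282], [0.282, -0.001, -0.959], [0.002, -1.0, 0.001]]
contact_force: [0.5, -0.8, -2.0]
width: 0.0237
```

```bash
python3 - <<'E'
from h import *
np.set_printoptions(precision=4,suppress=True)
snap('wrist','w5'); st=ctrl.sense(); print(st)
E
```

```text
{'t': 5.65, 'joints': array([ 0.1661,  0.0842, -0.6145,  1.8552,  0.0515,  1.2196, -2.3223]), 'qd': array([ 0.0045, -0.0056, -0.0035, -0.0055, -0.0027,  0.0018, -0.013 ]), 'effort': array([ -0.6089, -40.3846,  -2.1951, -39.9882,  -0.0002,  -0.0763,
         0.0151]), 'position': array([0.4676, 0.1627, 0.1857]), 'tool_rot': array([[-0.9591, -0.0016, -0.283 ],
       [ 0.283 , -0.0006, -0.9591],
       [ 0.0014, -1.    ,  0.001 ]]), 'contact_force': array([-0.1928,  0.3362, -2.1926]), 'moment': array([0.0385, 0.0072, 0.0177]), 'width': 0.023620196123650582}
```

View pics/w5.png

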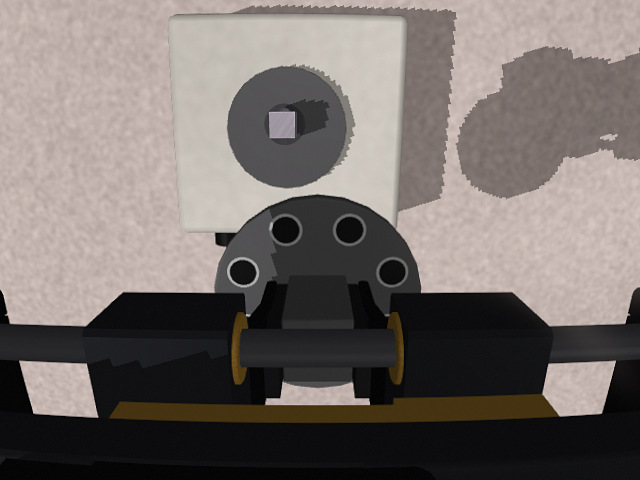

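The mixer and drive are clear: drive top at about (282,125), collar centre about (287,127), held disc with four visible wells at the bottom. I'll measure the drive against the held head in the same view.

```bash
cat > m.py <<'E'
from wells import *
np.set_printoptions(precision=4,suppress=True)
def drive(s,box):
    x0,y0,x1,y1=box; I=s['pixels'][y0:y1,x0:x1].astype(int)
    g=I.sum(2)/3; m=(g>135).astype(np.uint8)
    c=max(cv2.findContours(m,cv2.RETR_EXTERNAL,cv2.CHAIN_APPROX_NONE)[0],key=cv2.contourArea)
    M=cv2.moments(m*0+cv2.drawContours(np.zeros_like(m),[c],-1,1,-1),True)
    return np.array([M['m10']/M['m00']+x0,M['m01']/M['m00']+y0]),cv2.boxPoints(cv2.minAreaRect(c))+[x0,y0]
E
python3 - <<'E'
from m import *
s=load('w5'); c,bx=drive(s,(262,100,312,150)); print(c,bx)
print('drive',plane(s,c,.082))
for p in bx: print(plane(s,p,.082))
q=np.array([plane(s,p,.082)[:2] for p in bx])
for i in range(4):
    d=q[(i+1)%4]-q[i];print(np.linalg.norm(d),np.degrees(np.arctan2(d[1],d[0])))
T=load('top0');S=load('scene0')
uT=(140+184*.3-.4,195+175*115/383-.4);uS=(362+212*.24-.4,212+89*.24-.4)
print(tri([ray(s,c),ray(T,uT)]),tri([ray(s,c),ray(S,uS)]))
st=ctrl.sense();R=st['tool_rot'];p=st['position'];zh=p[2]-.0365
W=wells(s,(215,205,425,295),None);print(W)
Wp=[(286,230),(349.5,230),(243,272),(392,272)]
P=np.array([plane(s,w,zh+.032) for w in Wp])
cc=P[:,:2]
A=np.c_[2*cc,np.ones(4)];x=np.linalg.lstsq(A,(cc**2).sum(1),rcond=None)[0];print('circle',x[:2],np.sqrt(x[2]+x[0]**2+x[1]**2))
# expected well positions if head centred on tcp
L=(R.T@(P-p).T).T; print('tool coords',L); print(np.hypot(L[:,0],L[:,2]), L[:,2].mean())
print([.034*np.sin(np.radians(a)) for a in (22.5,67.5)])
pT=plane(s,c,.082);print('shift',R.T@(np.r_[pT[:2],p[2]]-p))
# box corners
b=np.array([plane(s,p,.054)[:2] for p in[(169,17),(406,16)]]);d=b[1]-b[0];print('box back edge',np.linalg.norm(d),np.degrees(np.arctan2(d[1],d[0])))
g=cv2.resize(s['pixels'][0:240,150:420,::-1],(675,600),interpolation=cv2.INTER_CUBIC);cv2.imwrite('pics/z5.png',g)
E
```

```text
[281.7068 124.382 ] [[269. 112.]
 [294. 112.]
 [294. 137.]
 [269. 137.]]
drive [0.5426 0.164  0.082 ]
[0.5518 0.1692 0.082 ]
[0.5474 0.1547 0.082 ]
[0.5332 0.1591 0.082 ]
[0.5376 0.1738 0.082 ]
0.015205873142235586 -106.73561524408572
0.014950507078498165 162.83158643109041
0.015404467894927384 73.31473820144726
0.014966860849391965 -17.928255597118778
(array([0.5434, 0.1641, 0.0714]), [np.float64(0.001013131720050105), np.float64(0.001013131720050135)]) (array([0.5427, 0.1646, 0.0822]), [np.float64(0.0005666219370575584), np.float64(0.0005666219370574777)])
[(array([223.6765, 237.5368]), np.int32(136)), (array([275.3905, 288.3869]), np.int32(274)), (array([359.4556, 288.3481]), np.int32(270)), (array([226.7333, 293.6444]), np.int32(45)), (array([406.8095, 293.5397]), np.int32(63))]
circle [0.4673 0.1636] 0.03397938552653994
tool coords [[-0.0309  0.0044 -0.0136]
 [-0.0309  0.0045  0.0122]
 [-0.0127  0.0045 -0.0321]
 [-0.0126  0.0045  0.0305]]
[0.0338 0.0332 0.0345 0.033 ] -0.0007673969005841576
[np.float64(0.013011236700413053), np.float64(0.031411904105383755)]
shift [-0.0716 -0.0001 -0.0225]
box back edge 0.153931727083191 -106.65077495142707
```

View pics/z5.png

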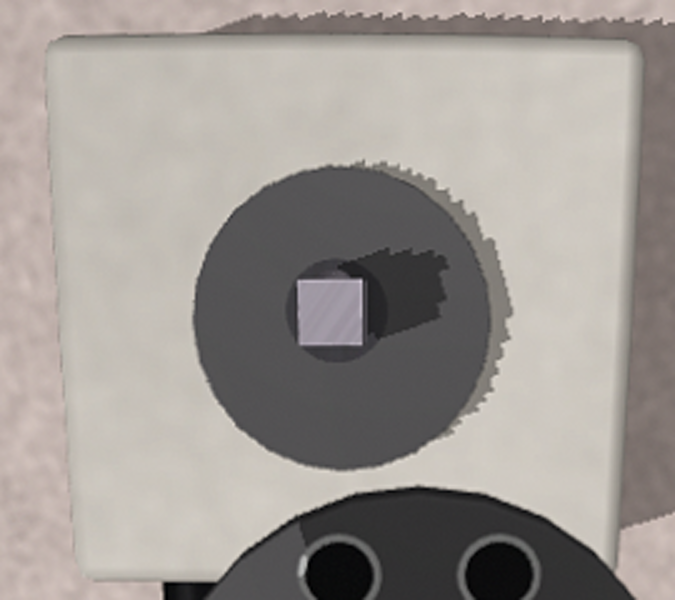

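{"fn": "carry_out", "kwargs": {"series": [[1,-0.03,0,-0.009,0,0,0],[1,-0.03,0,-0.009,0,0,0],[1,-0.0121,0,-0.0037,0,0,0],[1,0,0.025,0,0,0.2,0],[1,0,0.024,0,0,0,0]]}}

```text
t: 6.07
position: [0.5448, 0.1633, 0.1373]
tool_rot: [[-0.958, 0.002, -0.288], [0.288, 0.001, -0.958], [-0.001, -1.0, -0.001]]
contact_force: [-1.0, -0.1, -3.5]
width: 0.0234
```

{"fn": "carry_out", "kwargs": {"series": [[1,0,0,0,0,0,0],[1,0,0,0,0,0,0],[1,0,0,0,0,0,0],[1,0,0,0,0,0,0]]}}

```text
t: 6.4
position: [0.5438, 0.1646, 0.1393]
tool_rot: [[-0.958, 0.002, -0.287], [0.287, 0.0, -0.958], [-0.002, -1.0, -0.001]]
contact_force: [-0.9, -0.5, -2.7]
width: 0.0244
```

```bash
cat > e.py <<'E'
from h import *
np.set_printoptions(precision=5,suppress=True)
st=ctrl.sense();R=st['tool_rot'];p=st['position']
print(st['t'],p,st['contact_force'],st['moment'],st['width'],'yaw',np.degrees(np.arctan2(R[1][2],R[0][2])),'tilt',R[2])
print('err tool', R.T@(np.array([.5429,.1631,p[2]])-p),'head z',p[2]-.0365)
E
python3 e.py; python3 -c "
from h import *
snap('wrist','w6');snap('scene','s6')
cv2.imwrite('pics/s6z.png',cv2.resize(load('s6')['pixels'][140:300,330:490,::-1],(600,600),interpolation=cv2.INTER_CUBIC))"
```

```text
6.4 [0.54382 0.16458 0.13926] [-0.88317 -0.54453 -2.67327] [0.03822 0.02862 0.00303] 0.02442231574366099 yaw -106.65542833169094 tilt [-0.00205 -1.      -0.00106]
err tool [ 0.00046 -0.       0.00168] head z 0.10275647011801184
```

View pics/s6z.png

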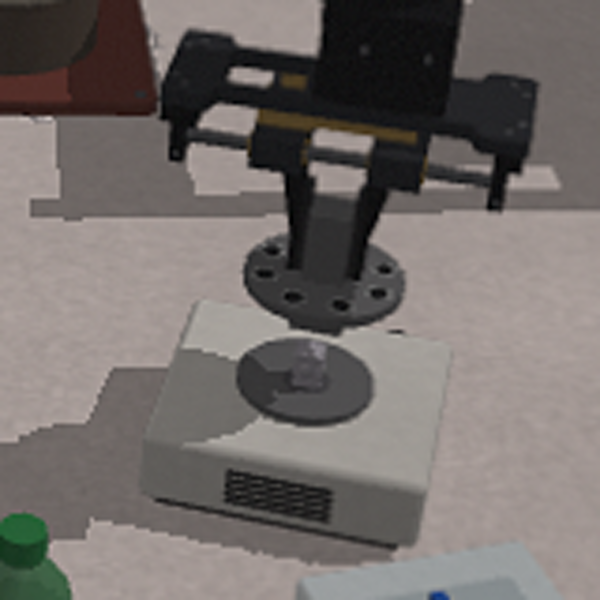

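The scene view shows the head hovering above the drive with nothing touching. I'll let it settle, then read again.

{"fn": "carry_out", "kwargs": {"series": [[1,0,0,0,0,0,0],[1,0,0,0,0,0,0],[1,0,0,0,0,0,0],[1,0,0,0,0,0,0],[1,0,0,0,0,0,0]]}}

```text
t: 6.92
position: [0.5429, 0.1646, 0.1376]
tool_rot: [[-0.958, 0.0, -0.287], [0.287, 0.0, -0.958], [-0.0, -1.0, -0.0]]
contact_force: [0.8, -0.1, -2.0]
width: 0.0237
```

```bash
python3 e.py
```

```text
6.9167 [0.54294 0.1646  0.13763] [ 0.82213 -0.13681 -1.97686] [0.11715 0.05869 0.00884] 0.023726657641070577 yaw -106.6525130145248 tilt [-0.00002 -1.      -0.00005]
err tool [-0.00039 -0.       0.00145] head z 0.10112885464660054
```

{"fn": "carry_out", "kwargs": {"series": [[1,-0.0004,0.005,0.0014,0,0,0],[1,0,0.006,0,0,0,0],[1,0,0.003,0,0,0,0],[1,0,0,0,0,0,0],[1,0,0,0,0,0,0]]}}

```text
t: 7.33
position: [0.5426, 0.1631, 0.1231]
tool_rot: [[-0.958, -0.001, -0.287], [0.287, -0.0, -0.958], [0.001, -1.0, 0.0]]
contact_force: [0.2, -0.6, -2.7]
width: 0.0236
```

{"fn": "carry_out", "kwargs": {"series": [[1,0,0,0,0,0,0],[1,0,0,0,0,0,0],[1,0,0,0,0,0,0]]}}

```text
t: 7.58
position: [0.5431, 0.1632, 0.1238]
tool_rot: [[-0.958, 0.0, -0.287], [0.287, 0.0, -0.958], [-0.0, -1.0, -0.0]]
contact_force: [0.4, -0.3, -1.9]
width: 0.0236
```

```bash
python3 e.py
```

```text
7.5833 [0.54307 0.1632  0.12379] [ 0.44373 -0.30141 -1.89839] [0.04244 0.08044 0.01303] 0.023643810914544018 yaw -106.65653773507567 tilt [-0.00031 -1.      -0.00025]
err tool [ 0.00013 -0.       0.00014] head z 0.08729458346045668
```

{"fn": "carry_out", "kwargs": {"series": [[1,0,0.002,0,0,0,0],[1,0,0.002,0,0,0,0],[1,0,0.001,0,0,0,0],[1,0,0,0,0,0,0]]}}

```text
t: 7.92
position: [0.5427, 0.163, 0.1181]
tool_rot: [[-0.958, -0.001, -0.287], [0.287, -0.0, -0.958], [0.001, -1.0, 0.0]]
contact_force: [0.3, 0.4, -2.4]
width: 0.0236
```

{"fn": "carry_out", "kwargs": {"series": [[1,0,0.001,0,0,0,0],[1,0,0.001,0,0,0,0],[1,0,0,0,0,0,0]]}}

```text
t: 8.17
position: [0.5428, 0.1631, 0.1164]
tool_rot: [[-0.958, -0.0, -0.287], [0.287, 0.0, -0.958], [0.0, -1.0, 0.0]]
contact_force: [-0.1, -0.1, -1.9]
width: 0.0239
```

```bash
python3 e.py
```

```text
8.1667 [0.54285 0.16309 0.11638] [-0.11395 -0.10046 -1.87699] [0.03181 0.0099  0.04066] 0.0238837591496397 yaw -106.65862309386635 tilt [ 0.00022 -1.       0.00006]
err tool [-0.00005 -0.      -0.00002] head z 0.07987733369256872
```

{"fn": "carry_out", "kwargs": {"series": [[1,0,0.001,0,0,0,0],[1,0,0.001,0,0,0,0],[1,0,0,0,0,0,0]]}}

```text
t: 8.42
position: [0.5428, 0.1631, 0.1144]
tool_rot: [[-0.958, -0.0, -0.287], [0.287, -0.0, -0.958], [0.0, -1.0, 0.0]]
contact_force: [-0.3, -0.5, -2.0]
width: 0.0236
```

{"fn": "carry_out", "kwargs": {"series": [[1,0,0.001,0,0,0,0],[1,0,0.001,0,0,0,0],[1,0,0,0,0,0,0]]}}

```text
t: 8.67
position: [0.5428, 0.1631, 0.1124]
tool_rot: [[-0.958, -0.0, -0.287], [0.287, -0.0, -0.958], [0.0, -1.0, 0.0]]
contact_force: [-0.1, -0.4, -1.9]
width: 0.0239
```

```bash
python3 e.py
```

```text
8.6667 [0.54284 0.16309 0.11236] [-0.12691 -0.38084 -1.92888] [0.1159  0.00945 0.00039] 0.023936095533831872 yaw -106.65457596011078 tilt [ 0.00022 -1.       0.00007]
err tool [-0.00005 -0.      -0.00003] head z 0.0758553927874833
```

The socket is about 6 mm onto the drive with no side force. Next, slowly into the ball.

{"fn": "carry_out", "kwargs": {"series": [[1,0,0.001,0,0,0,0],[1,0,0.001,0,0,0,0],[1,0,0,0,0,0,0]]}}

```text
t: 8.92
position: [0.543, 0.1632, 0.1107]
tool_rot: [[-0.958, 0.0, -0.287], [0.287, 0.0, -0.958], [-0.0, -1.0, -0.0]]
contact_force: [-0.2, 1.7, -2.7]
width: 0.0235
```

{"fn": "carry_out", "kwargs": {"series": [[1,0,0.001,0,0,0,0],[1,0,0.001,0,0,0,0],[1,0,0,0,0,0,0]]}}

```text
t: 9.17
position: [0.5432, 0.1634, 0.1094]
tool_rot: [[-0.958, 0.001, -0.287], [0.287, 0.0, -0.958], [-0.001, -1.0, -0.0]]
contact_force: [-0.8, 0.3, 6.6]
width: 0.0236
```

```bash
python3 e.py
```

```text
9.1667 [0.54321 0.16338 0.10944] [-0.78803  0.27086  6.56032] [-0.05076  0.64179 -0.01825] 0.02361169721506023 yaw -106.65447931446529 tilt [-0.00075 -1.      -0.00037]
err tool [ 0.00021 -0.       0.00036] head z 0.07294144556875973
```

{"fn": "carry_out", "kwargs": {"series": [[1,0,0.001,0,0,0,0],[1,0,0,0,0,0,0]]}}

```text
t: 9.33
position: [0.5433, 0.1636, 0.1086]
tool_rot: [[-0.958, 0.001, -0.287], [0.287, 0.0, -0.958], [-0.001, -1.0, -0.001]]
contact_force: [-2.4, -0.6, 6.6]
width: 0.0236
```

{"fn": "carry_out", "kwargs": {"series": [[1,0,0.001,0,0,0,0],[1,0,0,0,0,0,0]]}}

```text
t: 9.5
position: [0.5433, 0.1636, 0.1076]
tool_rot: [[-0.958, 0.001, -0.286], [0.286, 0.0, -0.958], [-0.001, -1.0, -0.001]]
contact_force: [-0.6, -0.7, 5.8]
width: 0.024
```

```bash
python3 e.py
```

```text
9.5 [0.54327 0.16363 0.10758] [-0.55052 -0.70675  5.78425] [ 0.0671   0.61094 -0.02574] 0.023999057424818993 yaw -106.6440892414547 tilt [-0.00093 -1.      -0.00074]
err tool [ 0.0002  -0.       0.00061] head z 0.07108156026451817
```

{"fn": "carry_out", "kwargs": {"series": [[1,0,0.001,0,0,0,0],[1,0,0.001,0,0,0,0],[1,0,0,0,0,0,0]]}}

```text
t: 9.75
position: [0.5433, 0.1636, 0.1055]
tool_rot: [[-0.958, 0.001, -0.286], [0.286, 0.0, -0.958], [-0.001, -1.0, -0.001]]
contact_force: [-1.5, 0.2, 5.3]
width: 0.0237
```

{"fn": "carry_out", "kwargs": {"series": [[1,0,0.001,0,0,0,0],[1,0,0.001,0,0,0,0],[1,0,0,0,0,0,0]]}}

```text
t: 10.0
position: [0.5433, 0.1636, 0.1035]
tool_rot: [[-0.958, 0.001, -0.287], [0.287, 0.0, -0.958], [-0.001, -1.0, -0.001]]
contact_force: [-2.3, 0.3, 5.3]
width: 0.0237
```

```bash
python3 e.py
```

```text
10.0 [0.54329 0.16359 0.10352] [-2.29972  0.28981  5.32562] [ 0.14025  0.55994 -0.05296] 0.023677112136002158 yaw -106.64895638075414 tilt [-0.00096 -1.      -0.00074]
err tool [ 0.00023 -0.       0.00058] head z 0.06701963762253668
```

7 mm above home, steady about 7 N. Continuing.

{"fn": "carry_out", "kwargs": {"series": [[1,0,0.001,0,0,0,0],[1,0,0.001,0,0,0,0],[1,0,0,0,0,0,0]]}}

```text
t: 10.25
position: [0.5432, 0.1636, 0.1012]
tool_rot: [[-0.958, 0.001, -0.286], [0.286, 0.001, -0.958], [-0.001, -1.0, -0.001]]
contact_force: [-0.1, 1.4, 0.5]
width: 0.024
```

{"fn": "carry_out", "kwargs": {"series": [[1,0,0.001,0,0,0,0],[1,0,0.001,0,0,0,0],[1,0,0,0,0,0,0]]}}

```text
t: 10.5
position: [0.5429, 0.1631, 0.0982]
tool_rot: [[-0.958, -0.0, -0.287], [0.287, 0.0, -0.958], [0.0, -1.0, 0.0]]
contact_force: [1.2, -0.2, -3.8]
width: 0.0234
```

```bash
python3 e.py
```

```text
10.5 [0.54289 0.16308 0.09819] [ 1.24048 -0.16666 -3.78358] [ 0.0341  -0.16126  0.01814] 0.02340707350892343 yaw -106.65051979114976 tilt [ 0.00008 -1.       0.     ]
err tool [-0.      -0.      -0.00002] head z 0.061689160612326606
```

The pull-down shows the ball has clicked. Now onto the collar.

{"fn": "carry_out", "kwargs": {"series": [[1,0,0.001,0,0,0,0],[1,0,0,0,0,0,0]]}}

```text
t: 10.67
position: [0.5426, 0.1627, 0.0969]
tool_rot: [[-0.958, -0.001, -0.287], [0.287, -0.0, -0.958], [0.001, -1.0, 0.001]]
contact_force: [0.7, 0.6, -2.2]
width: 0.0235
```

{"fn": "carry_out", "kwargs": {"series": [[1,0,0.0007,0,0,0,0],[1,0,0,0,0,0,0]]}}

```text
t: 10.83
position: [0.5428, 0.1629, 0.0966]
tool_rot: [[-0.958, -0.0, -0.287], [0.287, -0.0, -0.958], [0.0, -1.0, 0.0]]
contact_force: [-0.6, -0.2, -2.1]
width: 0.0235
```

```bash
python3 e.py
```

```text
10.8333 [0.54285 0.16292 0.09661] [-0.5503  -0.24609 -2.0954 ] [ 0.05642  0.04604 -0.01275] 0.023504101875985724 yaw -106.6649745118666 tilt [ 0.00028 -1.       0.00025]
err tool [ 0.      -0.      -0.00019] head z 0.060108767982593146
```

{"fn": "carry_out", "kwargs": {"series": [[1,0,0.0007,0,0,0,0],[1,0,0,0,0,0,0]]}}

```text
t: 11.0
position: [0.543, 0.163, 0.0965]
tool_rot: [[-0.958, -0.0, -0.287], [0.287, -0.0, -0.958], [-0.0, -1.0, 0.0]]
contact_force: [-1.4, -0.5, 2.0]
width: 0.0238
```

{"fn": "carry_out", "kwargs": {"series": [[1,0,0.0007,0,0,0,0],[1,0,0,0,0,0,0]]}}

```text
t: 11.17
position: [0.543, 0.163, 0.0965]
tool_rot: [[-0.958, 0.0, -0.287], [0.287, -0.001, -0.958], [-0.0, -1.0, 0.0]]
contact_force: [-4.7, -1.5, 9.7]
width: 0.0239
```

```bash
python3 e.py
```

```text
11.1667 [0.54301 0.16298 0.09645] [-4.7289  -1.50966  9.70549] [-0.51757  1.1958   0.02879] 0.023894954541273564 yaw -106.66830908546295 tilt [-0.00043 -1.       0.00041]
err tool [ 0.00014 -0.      -0.00008] head z 0.059950347621115986
```

The head has stopped on the collar: underside at 0.060 m, about 12 N. I'll relax the push, then let go.

{"fn": "carry_out", "kwargs": {"series": [[1,0,-0.001,0,0,0,0],[1,0,0,0,0,0,0],[1,0,0,0,0,0,0]]}}

```text
t: 11.42
position: [0.543, 0.1632, 0.0965]
tool_rot: [[-0.958, 0.0, -0.287], [0.287, 0.0, -0.958], [-0.0, -1.0, -0.0]]
contact_force: [-0.1, -0.7, 0.2]
width: 0.0237
```

{"fn": "carry_out", "kwargs": {"series": [[0,0,0,0,0,0,0],[0,0,0,0,0,0,0],[0,0,0,0,0,0,0],[0,0,0,0,0,0,0],[0,0,0,0,0,0,0]]}}

```text
t: 11.83
position: [0.543, 0.1632, 0.0965]
tool_rot: [[-0.958, 0.0, -0.287], [0.287, 0.0, -0.958], [-0.0, -1.0, -0.0]]
contact_force: [-0.2, 1.1, -0.3]
width: 0.042
```

```bash
python3 e.py; python3 -c "
from h import *
snap('wrist','w8')"
```

```text
11.8333 [0.54299 0.16321 0.09649] [-0.21618  1.10708 -0.28407] [0.10382 0.03946 0.00603] 0.04201288469888643 yaw -106.65298661858643 tilt [-0.00007 -1.      -0.00017]
err tool [ 0.00006 -0.       0.00013] head z 0.0599905856931646
```

View pics/w8.png

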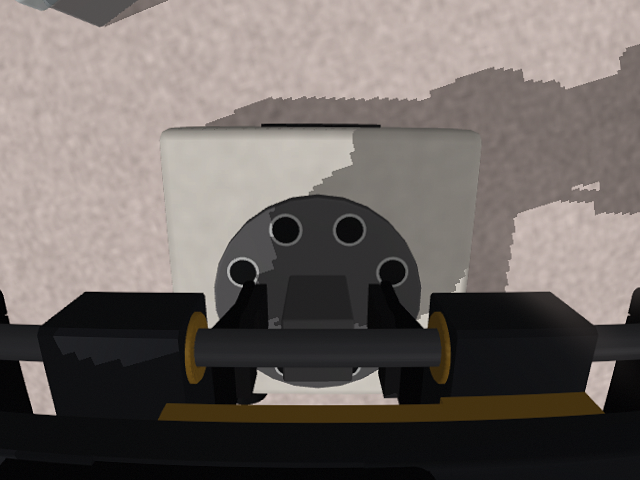

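Fingers (about 250 and 385) are clear of the post and the head sits on the collar. Retreating straight up, then a last look.

{"fn": "carry_out", "kwargs": {"series": [[0,0,-0.01,0,0,0,0],[0,0,-0.03,0,0,0,0],[0,0,-0.03,0,0,0,0],[0,0,-0.03,0,0,0,0],[0,0.03,0,0,0,0,0]]}}

```text
t: 12.3
position: [0.5201, 0.1708, 0.2031]
tool_rot: [[-0.957, 0.01, -0.291], [0.291, 0.003, -0.957], [-0.009, -1.0, -0.005]]
contact_force: [-0.5, -0.3, -0.1]
width: 0.0439
```

{"fn": "carry_out", "kwargs": {"series": [[0,0.03,0,0,0,0,0],[0,0.015,0,0,0,0,0],[0,0,0,0,0,0,0],[0,0,0,0,0,0,0],[0,0,0,0,0,0,0]]}}

```text
t: 12.72
position: [0.4719, 0.1842, 0.1971]
tool_rot: [[-0.958, 0.001, -0.287], [0.287, -0.0, -0.958], [-0.001, -1.0, -0.0]]
contact_force: [0.4, 0.1, 0.5]
width: 0.0433
```

```bash
python3 e.py; python3 - <<'E'
from h import *
snap('wrist','w9');snap('scene','s9')
a=cv2.resize(load('s9')['pixels'][190:360,180:500,::-1],(640,340),interpolation=cv2.INTER_CUBIC)
b=cv2.resize(load('w9')['pixels'][0:260,:,::-1],(640,260))
cv2.imwrite('pics/z9.png',np.vstack([a,b]))
E
```

```text
12.7167 [0.47187 0.18419 0.19705] [0.37235 0.09173 0.53874] [ 0.03497  0.02979 -0.06261] 0.04328664707221585 yaw -106.69036963093079 tilt [-0.00101 -1.      -0.00025]
err tool [-0.07409  0.00008 -0.00019] head z 0.1605519174898617
```

View pics/z9.png

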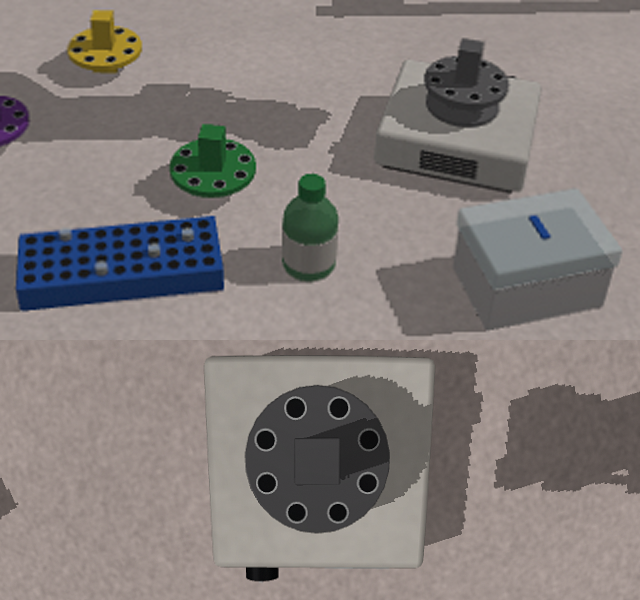

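```bash
python3 - <<'E'
from h import *
np.set_printoptions(precision=4,suppress=True)
print('post top',tri([ray(load('w9'),(317,121)),ray(load('s9'),(415.5,213))]))
a=load('scene0')['pixels'].astype(int);b=load('s9')['pixels'].astype(int)
for n,(x0,y0,x1,y1) in dict(rack=(185,295,296,345),bottle=(320,275,352,330),tip=(405,285,490,350)).items(): print(n,abs(a-b)[y0:y1,x0:x1].mean())
ctrl.sign_off()
E
```

```text
post top (array([0.5433, 0.1646, 0.1335]), [np.float64(0.0007576673206468685), np.float64(0.0007576673206468517)])
rack 4.382042042042042
bottle 4.743939393939394
tip 6.061236802413273
the job is handed in; nothing more can be done
```

The grey head is on the mixer's square drive and fully home. I let go of it and handed the job in at about 13 s of the 72 s allowed.

- **Fit:** I lined the head up with the drive using the wrist camera, with the drive and the held head in the same picture. It went onto the drive in 1–2 mm steps. The ball resisted with about 8 N, then pulled the head down with about 1–2 N, less than the 5 N described. The head met the collar with its underside at 60.0 mm, under about 12 N of push, and stayed there when I eased off and opened the fingers.
- **Last look:** The head sits flat and square on the collar and the gripper is clear. A rough two-view check put the top of the post at 133.5 mm, where 134 mm is expected.
- **Bystanders:** In the last scene picture the rack, bottle and tip box look where they were. Before-and-after pixel differences there were 4–6 grey levels, which I took as image noise. I did not measure a noise baseline to confirm that.
- **Disagreements:** The two fixed cameras disagreed by 4–5 mm sideways. The wrist-and-top height of the drive came out 10 mm low, but the wrist-and-scene height agreed at 82 mm, so I used the wrist view and touch. I had no direct reading of the ball's travel, so the click is judged from the force and the final depth.

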